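# Weigh and scan a sample jar

### The job

Book in the one narrow sample jar that stands among the wide ones on the tray: keep it upright, set it down gently in the middle of the balance's pan and let go. Then draw the hand scanner up out of its charging cradle, turn its nose down to look at the square code on that jar's lid at a slant of about 45 degrees from some 10 cm away, and finish there, still holding the scanner steady in the air, aimed at the middle of the code and touching neither jar nor balance. Leave all the other things where they are.

Things in the scene. Friction and masses are not known exactly. Their poses are not given: they have to be found in the camera images.
- jar: the narrow sample jar: upright white cylinder 41 mm in diameter, red screw cap 46 mm in diameter and 18 mm tall, 84 mm high in all, about 90 g, closed. Origin at the centre of its underside, z up. It stands in one of the four places of the tray; the other three hold wide jars of the same make, cap 66 mm in diameter, 106 mm high, with codes of their own
- jar_code (a point): the middle of the square printed code (26 mm wide, black and white) on top of the narrow jar's cap: 84 mm above the jar's origin, on its axis
- tray: flat dark wooden tray 230 x 230 mm, fixed, its floor 6 mm above the bench, rim 22 mm above the bench. Origin at the centre of its underside; the places of the jars lie at x = +-52.5 mm, y = +-52.5 mm (within 4 mm) in its frame
- balance: top-loading laboratory balance, white, fixed, with a round steel pan. Origin on the bench under the centre of the pan; z up, x points from the display to the pan end: the case reaches from x = -169 mm (display and keys, towards the robot) to x = 69 mm, y = +-84 mm, 48 mm high (the display panel 62 mm)
- pan (a point): the centre of the upper face of the balance's pan: a rigid flat disc 128 mm in diameter without a rim, 70 mm above the bench
- cradle: charging cradle of the scanner, black, fixed: foot plate 125 x 92 x 10 mm with an upright pocket, 50 x 38 mm inside, floor 13 mm and rim 51 mm above the bench, open at the top. Origin on the bench under the centre of the seated scanner's head; x points the way the seated scanner's nose points; the pocket's centre lies at x = -22 mm
- scanner: pistol-shaped hand scanner, 190 g. Origin at the centre of its head; x to the nose, y to its left, z up when seated. Head: box 92 (x) x 48 (y) x 42 (z) mm with flat sides to grip (30 N or more keeps its attitude); nose bumper 54 mm wide, x 43 to 57 mm. Grip below, then a foot 46 x 34 mm, z -72 to -112 mm. Seated: head level, 125 mm above the bench, foot in the pocket; comes out straight up
- scanner_window (a point): the middle of the scanner's reading window at the front of its nose, 58 mm ahead of the scanner's origin; it looks along the scanner's +x axis. The code is read when it lies in front of the window, 50 to 200 mm away, within 25 mm of the window's axis sideways and up-down, and the nose points at least 30 degrees below level
- scanner_foot (a point): the centre of the underside of the scanner's foot, at x = -22 mm, z = -112 mm from the scanner's origin
- wide_jar0: wide jar on the tray, bystander (origin at the centre of its underside)
- wide_jar1: wide jar on the tray, bystander
- wide_jar2: wide jar on the tray, bystander
- wash_bottle: clear wash bottle with blue cap and bent spout, 66 mm in diameter, 180 mm high, bystander, behind tray and balance
- beaker: clear plastic beaker, 86 mm in diameter, 110 mm high, bystander, beyond the cradle
- pen: marker pen lying on the bench, 135 mm long, 13 mm thick, bystander, between robot and cradle; origin under its middle
- spare_cap: a spare red jar cap lying open side up, 66 mm in diameter, 22 mm high, bystander, behind the balance on the cradle's side
There are look-alikes about, which are no part of the job. What is shaped like the jar but blue is not meant.

How it is judged:
On the way, in this order (a step that is already met when the one before it is completed fails the run):
1. the narrow jar stands upright and released on the middle of the balance's pan (z of jar in the frame of pan between -0.005 and 0.005 m and horizontal distance between jar and pan below 0.035 m and angle between jar's own z axis and vertical below 0.1 rad and linear speed of jar below 0.02 m/s and contact force between the fingers and jar below 0.1 N and contact force between jar and balance above 0.2 N), for 0.3 s.
2. the scanner is drawn clear of its cradle, in the fingers (z of scanner_foot in the frame of cradle above 0.06 m and contact force between the fingers and scanner above 1 N and contact force between scanner and cradle below 0.1 N), for 0.1 s.
At the end, for the whole second after the job is handed in: Jar free and upright (6 deg) on the pan, within 35 mm of its centre; scanner held still by the fingers alone, window over 170 mm and foot over 100 mm above the bench, nose 30 deg or more below level, code 50-200 mm ahead and within 25 mm of the window axis; nothing else touches balance or jar (all of step 1 and x of jar_code in the frame of scanner_window between 0.05 and 0.2 m and y of jar_code in the frame of scanner_window between -0.025 and 0.025 m and z of jar_code in the frame of scanner_window between -0.025 and 0.025 m and angle between scanner's own x axis and vertical above 2.09 rad and height (world z) of scanner_window above 0.17 m and height (world z) of scanner_foot above 0.1 m and linear speed of scanner below 0.03 m/s and contact force between the fingers and scanner above 1 N and contact force between scanner and cradle below 0.1 N and contact force between each of scanner, the arm, the fingers and balance below 0.1 N and contact force between each of scanner, the arm and jar below 0.1 N and contact force between scanner and tray below 0.1 N and contact force between scanner and wash_bottle below 0.1 N and contact force between scanner and beaker below 0.1 N); the arm keeps its last pose, push and grip.
It fails at once if the narrow jar is tipped by more than 30 degrees (angle between jar's own z axis and vertical above 0.52 rad).
It fails at once if the jar or the scanner is dropped (moves faster than 0.5 m/s out of the fingers) ((linear speed of jar above 0.5 m/s and contact force between the fingers and jar below 0.05 N) or (linear speed of scanner above 0.5 m/s and contact force between the fingers and scanner below 0.05 N)).
It fails at once if the jar is banged or pressed on the balance with more than 40 N (contact force between jar and balance above 40 N).
It fails at once if the robot presses on the balance with more than 15 N (contact force between any of the fingers, the arm and balance above 15 N).
It fails at once if another thing is shifted by more than 30 mm or tipped by more than 20 degrees (distance of any of wide_jar0, wide_jar1, wide_jar2, wash_bottle, beaker, pen, spare_cap from where it was at the start of the episode above 0.03 m or angle between any of wide_jar0, wide_jar1, wide_jar2, wash_bottle, beaker, spare_cap's own z axis and vertical above 0.35 rad).
It also fails if it takes over 54 s, if anything falls off the work surface, if the arm or the gripper's body presses on something with over 40 N, if the wrist force passes 120 N, or if a joint passes its speed limit or range.

### The arm

A 7-joint arm with a two-finger parallel gripper is mounted at the origin on the work surface. World frame = base frame: x ahead of the robot, y to its left, z up, the work surface at z = 0. Lengths are in m, angles in rad, forces in N, time in s.
With the tool pointing down it reaches from about 0.425 to 0.875 m from the base axis. Payload 4.7 kg.
Tool frame: the origin (TCP) lies midway between the tips of the shut fingers; the grasp point (between the pads) lies 19 mm behind it; z points along the fingers, y is the line along which they close (so a half turn about z gives the same grasp; the last joint's range is limited). The gripper opens to 87 mm and grips with 3 to 60 N. Pads are 19 mm wide; open, the fingers measure 117 mm over their backs; the gripper's body (75 mm by 190 mm) begins 51 mm behind the grasp point.
Start: joints at [1.114, 0.321, -0.07, 1.45, 0.023, 1.371, -0.057], TCP at [0.295, -0.579, 0.223] pointing down, gripper open.
Joint ranges: [-2.86, 2.86], [-0.3, 2.09], [-1.38, 1.24], [0.06, 2.45], [-1.56, 4.7], [0.09, 2.05], [-2.69, 2.69]. Speed limits (rad/s): [2.57, 2.57, 3.14, 3.14, 3.14, 3.14, 3.14].

### API

Orientations are given as a rotation vector (axis times angle).
In Python, from bench import ctrl gives the robot as it stands. The module is installed in compiled form; this text tells all that it offers.
- The arm moves only by the tool carry_out, never from a script. Its argument "steps" is a list of rows, each a list of 7 numbers: the turn, a rotation vector about the world's x, y, z in degrees, then the shift along the world's x, y, z in cm, then the opening, from 0 (shut) to 1 (fully open). A call has 1 to 12 rows; each row is the pose to reach, as a shift and turn from the pose commanded when the call began; what a row does not reach only later rows make up. A row lasts 1/10 s, in which the tool goes at most 50 mm and 8.59 degrees, less where a joint would pass 70% of its speed; a pose out of reach is approached as far as the arm can. A call with a gripper value outside its range is refused whole. The fingers move at their own pace and stop on an object; "squeeze" is the grip in N (left out, the last holds). Time passes only in rows, so rows that repeat a pose let the fingers close. It gives the time, the measured TCP pose, the force, the opening and the grip force at its end, in the units of the state.
- ctrl.get_state(): the state, without advancing time (a new reading comes with each control period).
- ctrl.get_image(name): name is "side" or "top"; returns a dict with "pixels" (420x560x3 uint8, red, green, blue), "camera_matrix" (3x3 intrinsics, pixels), "k1" (the pictures are not rectified: a ray, as slopes to the right and down, at radius r is drawn at 1 + k1 r^2 times it, then the intrinsics apply), "cam_to_world" (4x4, takes a point from camera to world coordinates). Camera axes: x right, y down, z forward; pixel columns grow to the right and rows downward; lengths in m; the calibration is good to about 2 mm. A picture is of the moment at which its call begins. There is no depth.
- ctrl.close_job(): hands the job in; it is judged then, once.
The state is a dict: "time": time; "joint_positions": joint angles; "qd": joint speeds; "joint_torque": joint torques, N m; "position": TCP position; "tool_rot": TCP orientation; "ft_force": force on the tool from outside, world axes, zero at the start; "torque": the same for the moment, N m; "grip_width": opening from 0.0 (shut) to 1.0 (fully open); "grip_force": force on a finger pad.
Only numpy, scipy, OpenCV 4.12 (cv2) and the standard library are available. Lean on these libraries where they do the work, as an engineer would, in place of code of your own. Each camera call takes 0.05 s, during which the arm holds its last target. There are 200 camera calls.

## Working session

There is one attempt and no reset: what is moved stays moved. The work goes in short steps, Python scripts to look and compute and a tool call to move; the robot and the scene stay as the last step left them, time stands still between calls to the robot, and variables do not carry over. Pictures are saved under pics/ and viewed, at most 10 in all, crops included, and the job is handed in when it is done.

Besides the shell and the picture viewer there is one more tool, called after "Call:" as a command line: name --pt "numbers of a row" for each row, then --argument value for the rest. carry_out: Moves the arm, as the interface text tells. Its arguments: {"type":"object","properties":{"steps":{"type":"array","items":{"type":"array","items":{"type":"number"}}},"squeeze":{"type":"number"}},"required":["steps"]}

```bash
mkdir -p pics; python3 - <<'E'
from bench import ctrl
import cv2,pickle
d={}
for n in("top","side"):
    im=ctrl.get_image(n);d[n]=im
    cv2.imwrite(f"pics/{n}0.png",cv2.resize(im["pixels"][:,:,::-1],(784,588),interpolation=cv2.INTER_CUBIC))
    print(n,im["camera_matrix"],im["k1"],im["cam_to_world"])
pickle.dump(d,open("im0.pkl","wb"))
print(ctrl.get_state())
E
```

```text
top [[454.35356868   0.         281.30279868]
 [  0.         454.35356868 209.45029602]
 [  0.           0.           1.        ]] 0.0013225282804937325 [[-0.00790083 -0.98117022  0.19298333  0.29374868]
 [-0.9996947   0.0122684   0.02144732  0.03551761]
 [-0.02341107 -0.19275497 -0.98096761  1.3178338 ]
 [ 0.          0.          0.          1.        ]]
side [[427.48754689   0.         276.05125587]
 [  0.         427.48754689 201.5503694 ]
 [  0.           0.           1.        ]] -0.06674307138791795 [[-0.68957931 -0.5229233   0.50103054 -0.01783834]
 [-0.72420889  0.49922015 -0.47571076  0.54156574]
 [-0.0013643  -0.69089107 -0.72295759  0.8664145 ]
 [ 0.          0.          0.          1.        ]]
{'time': 0.1, 'joint_positions': array([ 1.1140961 ,  0.32175907, -0.07008363,  1.45154719,  0.02260972,
        1.37075585, -0.056884  ]), 'qd': array([ 1.58730965e-03, -1.07278007e-03,  8.74082818e-05, -3.15446832e-03,
       -2.17325640e-03, -3.72024967e-04, -1.26603224e-03]), 'joint_torque': array([-1.11197798e-03, -4.92572379e+01, -4.06238968e-01, -3.13400245e+01,
       -6.41028327e-02,  3.95103672e-02,  8.21579101e-05]), 'position': array([ 0.29457702, -0.5788816 ,  0.22156714]), 'tool_rot': array([-3.05336899e+00, -7.32412824e-01,  7.68100843e-04]), 'ft_force': array([0.39076372, 0.04065886, 0.44761552]), 'torque': array([-0.00181797, -0.00083196, -0.02555176]), 'grip_force': 0.0, 'grip_width': 1.0008007008666275}
```

View pics/top0.png

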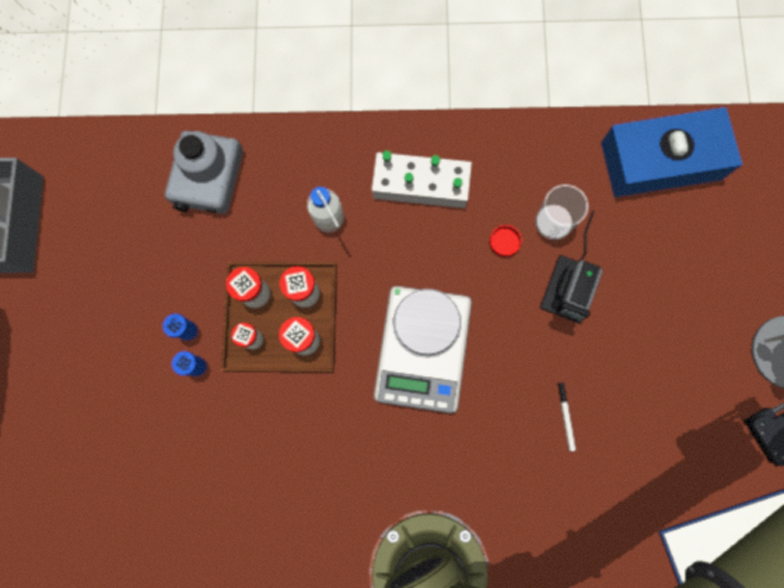

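View pics/side0.png

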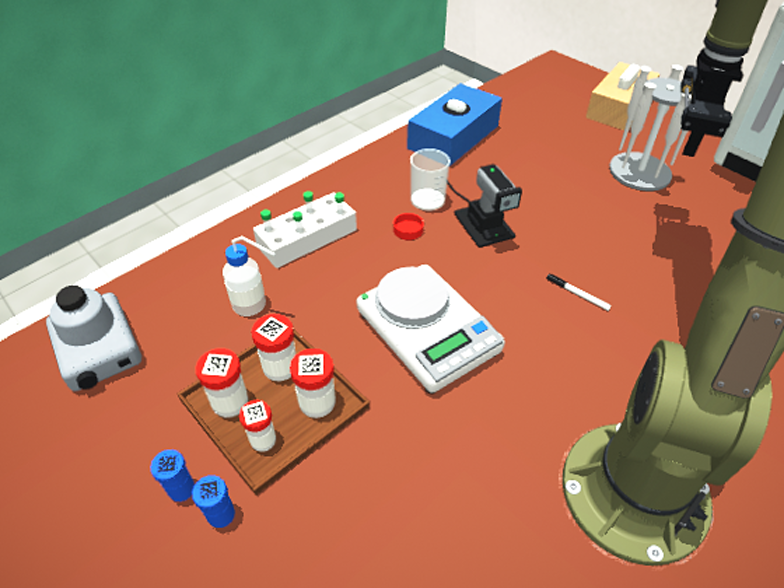

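Top view: candidates for the jar are the red-capped (243,334), (243,283), (298,283), (297,334), and the blue (176,325), (185,363). The one at (243,334) is the red jar with the clearly smaller cap; in the side view it is at (257,413). The pan is at (427,322), the scanner at (577,283), the beaker at (560,212), the pen at (567,417) and the spare cap at (506,241). I'll confirm with one crop and measure.

```bash
cat > h.py <<'E'
import numpy as np,cv2,pickle
from scipy.spatial.transform import Rotation as R
def ray(im,u,v):
    K=im["camera_matrix"];k=np.array([im["k1"],0,0,0.])
    p=cv2.undistortPoints(np.array([[[u,v]]],float),K,k)[0,0]
    M=im["cam_to_world"];return M[:3,3],M[:3,:3]@np.r_[p,1]
def onz(im,u,v,z):
    o,d=ray(im,u,v);return o+d*(z-o[2])/d[2]
def proj(im,P):
    M=np.linalg.inv(im["cam_to_world"]);P=np.atleast_2d(P)@M[:3,:3].T+M[:3,3]
    return cv2.projectPoints(P,np.zeros(3),np.zeros(3),im["camera_matrix"],np.array([im["k1"],0,0,0.]))[0][:,0]
E
python3 - <<'E'
from h import *
d=pickle.load(open("im0.pkl","rb"))
for n in d:
    p=d[n]["pixels"];hsv=cv2.cvtColor(p,cv2.COLOR_RGB2HSV)
    m=((hsv[...,1]>190)&(hsv[...,2]>140)&((hsv[...,0]<3)|(hsv[...,0]>176))).astype(np.uint8)
    for c in cv2.findContours(m,0,2)[0]:
        if cv2.contourArea(c)>60:
            x,y,w,h=cv2.boundingRect(c);(a,b),r=cv2.minEnclosingCircle(c)
            print(n,"red",np.round([a*1.4,b*1.4,r*1.4]),np.round(onz(d[n],a,b,.09),4),np.round(onz(d[n],a,b,.112),4))
def crop(n,x0,y0,w,h):
    return cv2.resize(d[n]["pixels"][y0:y0+h,x0:x0+w,::-1],(400,300),interpolation=cv2.INTER_CUBIC)
a=np.vstack([np.hstack([crop("top",140,180,120,90),crop("side",120,220,160,120)]),
 np.hstack([crop("top",375,175,64,48),crop("side",310,105,80,60)])])
cv2.imwrite("pics/crop1.png",a)
E
```

```text
top red [296. 333.  17.] [0.4576 0.2534 0.09  ] [0.4547 0.2495 0.112 ]
top red [243. 284.  17.] [0.5587 0.3614 0.09  ] [0.554  0.3556 0.112 ]
top red [296. 283.  17.] [0.5593 0.2552 0.09  ] [0.5546 0.2513 0.112 ]
top red [505. 240.  16.] [ 0.6402 -0.1602  0.09  ] [ 0.634  -0.1567  0.112 ]
side red [255. 415.  16.] [0.4575 0.3614 0.09  ] [0.444  0.3665 0.112 ]
side red [311. 368.  22.] [0.4662 0.2467 0.09  ] [0.4525 0.255  0.112 ]
side red [218. 368.  22.] [0.5684 0.3547 0.09  ] [0.5518 0.36   0.112 ]
side red [272. 333.  21.] [0.5677 0.2487 0.09  ] [0.5511 0.257  0.112 ]
side red [408. 226.  15.] [ 0.6027 -0.1061  0.09  ] [ 0.5851 -0.0877  0.112 ]
```

View pics/crop1.png

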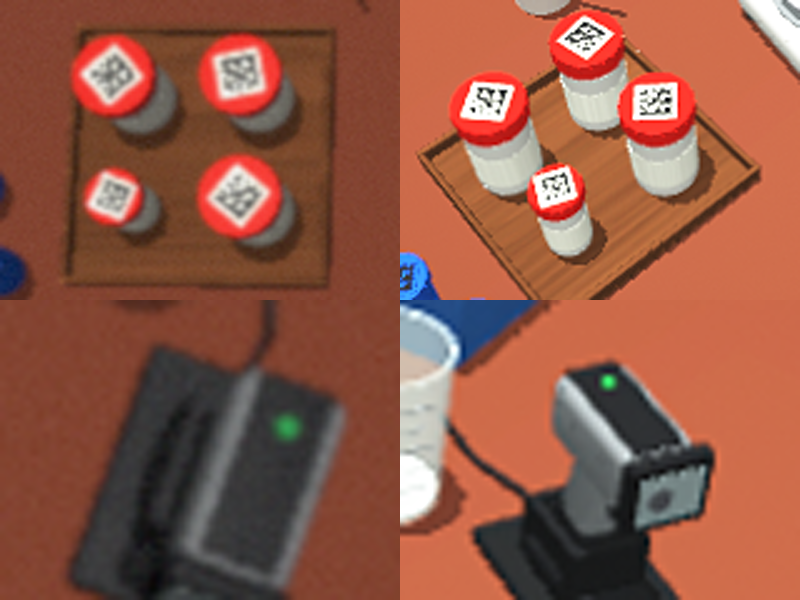

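The crop confirms it: the narrow red jar has its small cap at about (174,239) raw top and (183,295) raw side. The scanner's nose points toward the robot, slightly to the left. Next I'll fit the scanner and balance poses with a model overlay.

```bash
cat >> h.py <<'E'
def box(x0,x1,y0,y1,z0,z1):
    P=np.array([[a,b,c] for a in(x0,x1) for b in(y0,y1) for c in(z0,z1)])
    E=[(i,j) for i in range(8) for j in range(i+1,8) if bin(i^j).count('1')==1];return P,E
def draw(img,im,P,E,x0,y0,s,col):
    q=(proj(im,P)-[x0,y0]+.5)*s
    for i,j in E: cv2.line(img,tuple(np.int32(q[i].round())),tuple(np.int32(q[j].round())),col,1)
def place(P,x,y,yaw,z=0): return R.from_euler('z',yaw).apply(P)+[x,y,z]
E
cat > ov.py <<'E'
from h import *
import sys
d=pickle.load(open("im0.pkl","rb"))
x,y,a=map(float,sys.argv[1:4]);bx,by,ba=map(float,sys.argv[4:7])
rows=[]
for n,(x0,y0),(u0,v0) in (("top",(378,172),(255,190)),("side",(315,108),(245,180))):
    s=5;r=[]
    w,h=72,58
    c=cv2.resize(d[n]["pixels"][y0:y0+h,x0:x0+w,::-1],None,fx=s,fy=s,interpolation=cv2.INTER_CUBIC)
    for b,col in((box(-.046,.046,-.024,.024,-.021,.021),(0,255,255)),(box(.043,.057,-.027,.027,-.021,.021),(255,255,0))):
        draw(c,d[n],place(b[0],x,y,np.radians(a),.125),b[1],x0,y0,s,col)
    b=box(-.022-.0625,-.022+.0625,-.046,.046,0,.01);draw(c,d[n],place(b[0],x,y,np.radians(a)),b[1],x0,y0,s,(0,255,0))
    s=2.5;e=cv2.resize(d[n]["pixels"][v0:v0+116,u0:u0+144,::-1],None,fx=s,fy=s,interpolation=cv2.INTER_CUBIC)
    b=box(-.169,.069,-.084,.084,0,.048);draw(e,d[n],place(b[0],bx,by,np.radians(ba)),b[1],u0,v0,s,(0,255,0))
    t=np.linspace(0,2*np.pi,41);P=np.c_[.064*np.cos(t),.064*np.sin(t),t*0+.07]
    draw(e,d[n],P+[bx,by,0],[(i,i+1) for i in range(40)],u0,v0,s,(0,0,255))
    rows.append(np.hstack([c,e]))
cv2.imwrite(sys.argv[7],np.vstack(rows))
E
python3 - <<'E'
from h import *
d=pickle.load(open("im0.pkl","rb"))
t,s=d["top"],d["side"]
print("jar",onz(t,174.2,239.1,.09),onz(s,182.8,294.8,.09))
print("scan c",onz(t,416.9,203.5,.146),"back",onz(t,415.5,186.5,.146),onz(t,430.2,191.8,.146))
print("plate",onz(t,375+155*.16,175+47*.16,.01),onz(t,375+72*.16,175+280*.16,.01))
print("pan",onz(t,427/1.4,322/1.4,.07),onz(s,412/1.4,296/1.4,.07))
print("bal",*[onz(t,u/1.4,v/1.4,.048)[:2] for u,v in((390,288),(470,295),(376,402),(456,412))])
E
```

```text
jar [0.45632354 0.355992   0.09      ] [0.4595698 0.3576538 0.09     ]
scan c [ 0.53571162 -0.29391175  0.146     ] back [ 0.58151788 -0.29322443  0.146     ] [ 0.56666204 -0.33066165  0.146     ]
plate [ 0.62762511 -0.28616903  0.01      ] [ 0.51657271 -0.24136879  0.01      ]
pan [ 0.4803681  -0.00243398  0.07      ] [0.47740114 0.00802144 0.07      ]
bal [0.55452379 0.07099176] [ 0.53797043 -0.09121395] [0.32562436 0.10012807] [ 0.30498751 -0.05664232]
```

```bash
python3 ov.py 0.531 -0.295 158 0.479 0.0 -7.2 pics/ov1.png
```

```text
(no output)
```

View pics/ov1.png

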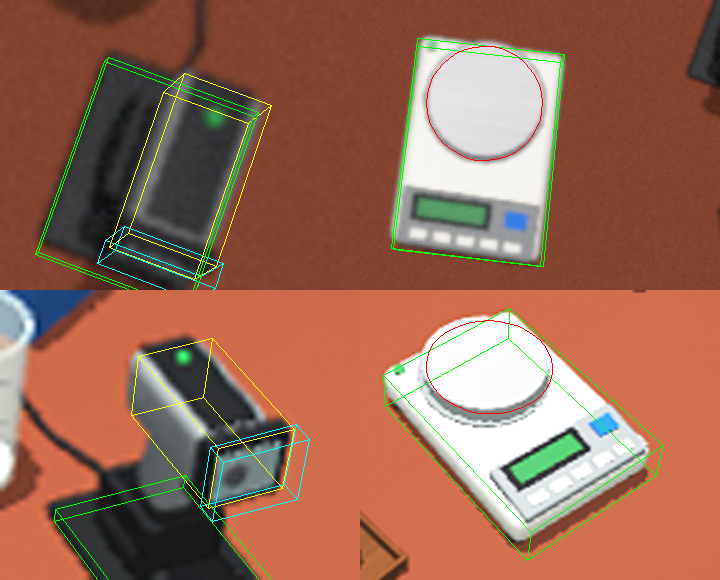

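The overlay fits. Balance: pan at about (0.479, 0.00), yaw -7°. Scanner: (0.533, -0.295), nose yaw 158°. The side camera is a few mm off from the top one. Jar: about (0.457, 0.357). Moving now.

Call:
carry_out --pt "0 0 54 16.5 47.9 4 1" --pt "0 0 54 16.5 47.9 4 1" --pt "0 0 54 16.5 47.9 4 1" --pt "0 0 54 16.5 47.9 4 1" --pt "0 0 54 16.5 47.9 4 1" --pt "0 0 54 16.5 47.9 4 1" --pt "0 0 54 16.5 47.9 4 1" --pt "0 0 54 16.5 47.9 4 1" --pt "0 0 54 16.5 47.9 4 1" --pt "0 0 54 16.5 47.9 4 1" --pt "0 0 54 16.5 47.9 4 1" --pt "0 0 54 16.5 47.9 4 1"

```text
time: 1.3
position: [0.4601, -0.0984, 0.2626]
tool_rot: [2.384, 2.045, -0.0]
ft_force: [-0.4, -0.7, -0.2]
grip_width: 1.001
grip_force: 0.0
```

Call:
carry_out --pt "0 0 54 -0.3 45.5 -6 1" --pt "0 0 54 -0.3 45.5 0 1" --pt "0 0 54 -0.3 45.5 0 1" --pt "0 0 54 -0.3 45.5 0 1" --pt "0 0 54 -0.3 45.5 0 1" --pt "0 0 54 -0.3 45.5 0 1" --pt "0 0 54 -0.3 45.5 0 1" --pt "0 0 54 -0.3 45.5 0 1" --pt "0 0 54 -0.3 45.5 0 1" --pt "0 0 54 -0.3 45.5 0 1" --pt "0 0 54 -0.3 45.5 -12 1" --pt "0 0 54 -0.3 45.5 -12 1"

```text
time: 2.5
position: [0.4591, 0.3532, 0.1615]
tool_rot: [1.205, 2.899, 0.002]
ft_force: [1.8, 0.1, -0.2]
grip_width: 0.999
grip_force: 0.0
```

```bash
cat > look.py <<'E'
from h import *
import sys
from bench import ctrl
s=ctrl.get_state();print(s["position"],s["tool_rot"],s["joint_positions"].round(2),s["ft_force"].round(2))
rows=[];ctr=np.array(list(map(float,sys.argv[2:5])))
for n in("top","side"):
    im=ctrl.get_image(n);p=im["pixels"][...,::-1].copy()
    c=np.int32(proj(im,ctr)[0]);x0=int(np.clip(c[0]-60,0,440));y0=int(np.clip(c[1]-75,0,270))
    e=cv2.resize(p[y0:y0+150,x0:x0+120],None,fx=3.3,fy=3.3,interpolation=cv2.INTER_CUBIC)
    for P,col in ((s["position"],(0,255,255)),(ctr,(0,255,0))):
        q=(proj(im,P)[0]-[x0,y0]+.5)*3.3;cv2.drawMarker(e,tuple(np.int32(q)),col,0,14,1)
    rows.append(e);print(n,x0,y0)
cv2.imwrite(sys.argv[1],np.hstack(rows))
E
python3 look.py pics/l1.png .457 .356 .09
```

```text
[0.45913858 0.35323069 0.16153409] [1.20525619e+00 2.89860155e+00 1.57229671e-03] [ 0.1   0.35 -0.96  1.69  0.3   1.26 -0.15] [ 1.8   0.08 -0.25]
top 114 163
side 124 220
```

View pics/l1.png

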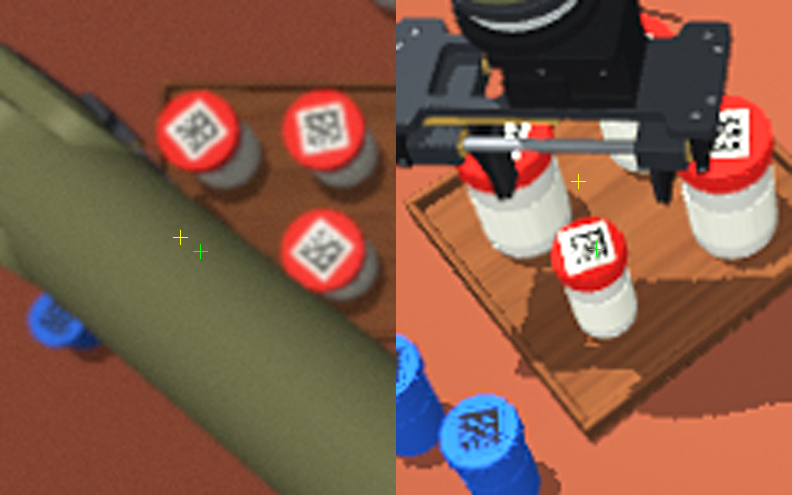

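Side view: the code is at about (588,246), slightly left of centre between the open fingertips (505,197) and (665,200). That offset lies along the closing line, so it's harmless. I'll descend in two stages.

Call:
carry_out --pt "0 0 0 0.3 0.4 -3 1" --pt "0 0 0 0.3 0.4 -3 1"

```text
time: 2.8
position: [0.4603, 0.3559, 0.1312]
tool_rot: [-1.206, -2.899, 0.006]
ft_force: [0.3, -0.3, 0.5]
grip_width: 1.0
grip_force: 0.0
```

Call:
carry_out --pt "0 0 0 0 0.2 -3 1" --pt "0 0 0 0 0.2 -5 1" --pt "0 0 0 0 0.2 -6 1" --pt "0 0 0 0 0.2 -6.8 1" --pt "0 0 0 0 0.2 -6.8 1" --pt "0 0 0 0 0.2 -6.8 1"

```text
time: 3.4
position: [0.4606, 0.361, 0.0658]
tool_rot: [1.203, 2.901, 0.002]
ft_force: [-1.1, -0.2, 0.4]
grip_width: 1.001
grip_force: 0.0
```

```bash
python3 look.py pics/l2.png .457 .356 .09
```

```text
[0.46057936 0.36099662 0.06583082] [1.20301322e+00 2.90098815e+00 1.96850454e-03] [ 0.03  0.46 -0.9   1.77  0.4   1.11 -0.23] [-1.08 -0.25  0.38]
top 114 163
side 124 220
```

View pics/l2.png

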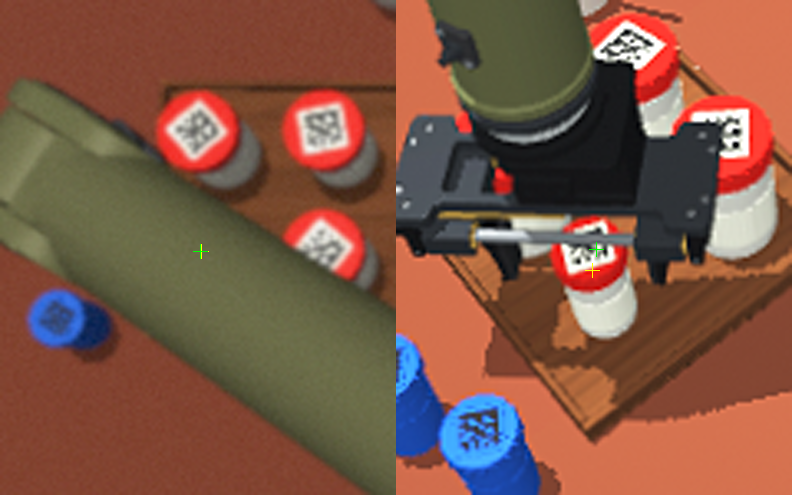

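The cap (590,250) sits between the fingertips (510,275) and (657,280), so I'll close.

Call:
carry_out --pt "0 0 0 0 0 -0.2 0.6" --pt "0 0 0 0 0 -0.2 0.45" --pt "0 0 0 0 0 -0.2 0.3" --pt "0 0 0 0 0 -0.2 0.3" --pt "0 0 0 0 0 -0.2 0.3" --pt "0 0 0 0 0 -0.2 0.3" --pt "0 0 0 0 0 -0.2 0.3" --pt "0 0 0 0 0 -0.2 0.3" --squeeze 20

```text
time: 4.3
position: [0.4597, 0.3606, 0.0626]
tool_rot: [-1.203, -2.902, 0.001]
ft_force: [0.6, -0.8, 0.6]
grip_width: 0.518
grip_force: 20.0
```

Call:
carry_out --pt "0 0 0 0 0 1 0.3" --pt "0 0 0 0 0 3 0.3" --pt "0 0 0 0 0 6 0.3" --pt "0 0 0 0 0 9 0.3" --pt "0 0 0 0 0 12 0.3" --pt "0 0 0 0 0 15 0.3" --pt "0 0 0 0 0 17 0.3" --pt "0 0 0 0 0 17.5 0.3" --pt "0 0 0 0 0 17.5 0.3"

```text
time: 5.2
position: [0.46, 0.361, 0.2382]
tool_rot: [1.202, 2.901, 0.002]
ft_force: [0.5, 0.1, -2.2]
grip_width: 0.521
grip_force: 20.0
```

Call:
carry_out --pt "0 0 0 0.1 -1.5 0 0.3" --pt "0 0 0 0.3 -5 0 0.3" --pt "0 0 0 0.5 -9 0 0.3" --pt "0 0 0 0.7 -13 0 0.3" --pt "0 0 0 0.9 -17 0 0.3" --pt "0 0 0 1.1 -21 0 0.3" --pt "0 0 0 1.3 -25 0 0.3" --pt "0 0 0 1.5 -29 0 0.3" --pt "0 0 0 1.7 -32.5 0 0.3" --pt "0 0 0 1.9 -35 0 0.3" --pt "0 0 0 1.9 -35.8 0 0.3" --pt "0 0 0 1.9 -35.8 0 0.3"

```text
time: 6.4
position: [0.4781, 0.0019, 0.2364]
tool_rot: [-1.205, -2.899, 0.0]
ft_force: [-0.0, 1.2, -2.2]
grip_width: 0.518
grip_force: 20.0
```

Call:
carry_out --pt "0 0 0 0 0 -1 0.3" --pt "0 0 0 0 0 -3 0.3" --pt "0 0 0 0 0 -5 0.3" --pt "0 0 0 0 0 -7 0.3" --pt "0 0 0 0 0 -8.5 0.3" --pt "0 0 0 0 0 -9.5 0.3" --pt "0 0 0 0 0 -10 0.3" --pt "0 0 0 0 0 -10.2 0.3" --pt "0 0 0 0 0 -10.2 0.3"

```text
time: 7.3
position: [0.4791, 0.0031, 0.1358]
tool_rot: [1.202, 2.902, 0.001]
ft_force: [0.4, -0.9, -1.2]
grip_width: 0.518
grip_force: 20.0
```

```bash
python3 look.py pics/l3.png .479 .0 .1
```

```text
[0.47906152 0.00308873 0.13578782] [1.20185030e+00 2.90215337e+00 5.56529429e-04] [ 0.68  0.06 -0.75  1.95  0.05  1.15  0.69] [ 0.38 -0.89 -1.21]
top 244 153
side 236 126
```

View pics/l3.png

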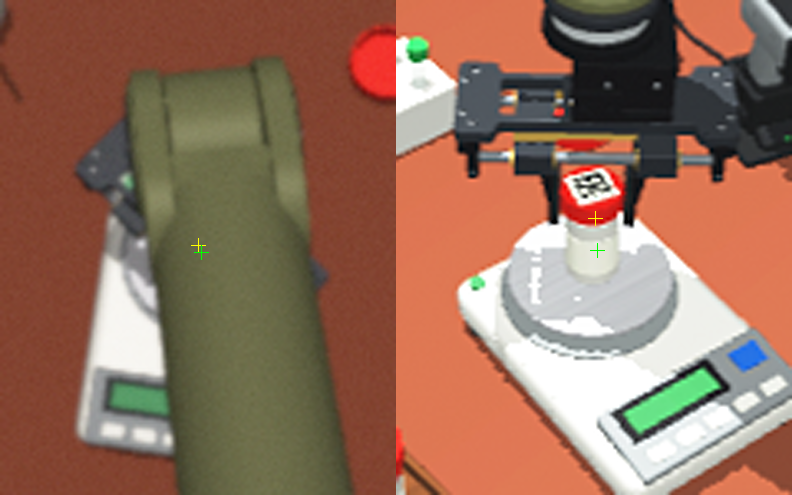

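The jar hangs about 9 mm above the pan, close to the middle (jar foot about (592,280), pan centre about (590,280)). Lowering slowly.

Call:
carry_out --pt "0 0 0 0.2 -0.2 -0.2 0.3" --pt "0 0 0 0.2 -0.2 -0.4 0.3" --pt "0 0 0 0.2 -0.2 -0.5 0.3" --pt "0 0 0 0.2 -0.2 -0.6 0.3" --pt "0 0 0 0.2 -0.2 -0.7 0.3" --pt "0 0 0 0.2 -0.2 -0.75 0.3" --pt "0 0 0 0.2 -0.2 -0.8 0.3" --pt "0 0 0 0.2 -0.2 -0.8 0.3"

```text
time: 8.2
position: [0.4808, 0.0007, 0.1275]
tool_rot: [1.203, 2.902, 0.0]
ft_force: [0.3, -0.8, -1.0]
grip_width: 0.52
grip_force: 20.0
```

Call:
carry_out --pt "0 0 0 0 0 -0.05 0.3" --pt "0 0 0 0 0 -0.1 0.3" --pt "0 0 0 0 0 -0.1 0.3" --pt "0 0 0 0 0 -0.1 0.3"

```text
time: 8.6
position: [0.4808, 0.0007, 0.1266]
tool_rot: [1.203, 2.902, 0.0]
ft_force: [0.4, -0.2, -0.9]
grip_width: 0.518
grip_force: 20.0
```

Call:
carry_out --pt "0 0 0 0 0 -0.05 0.3" --pt "0 0 0 0 0 -0.1 0.3" --pt "0 0 0 0 0 -0.1 0.3"

```text
time: 8.9
position: [0.4813, 0.0003, 0.1264]
tool_rot: [1.203, 2.901, -0.001]
ft_force: [-1.7, -1.3, 5.1]
grip_width: 0.526
grip_force: 19.9
```

Contact at about 5 N. Letting go, then straight up.

Call:
carry_out --pt "0 0 0 0 0 0.05 0.6" --pt "0 0 0 0 0 0.05 0.7" --pt "0 0 0 0 0 0.05 0.8" --pt "0 0 0 0 0 0.05 1" --pt "0 0 0 0 0 0.05 1" --pt "0 0 0 0 0 0.05 1" --pt "0 0 0 0 0 0.05 1" --pt "0 0 0 0 0 3 1" --pt "0 0 0 0 0 7 1" --pt "0 0 0 0 0 11 1" --pt "0 0 0 0 0 14 1" --pt "0 0 0 0 0 14 1"

```text
time: 10.1
position: [0.4834, 0.0009, 0.2701]
tool_rot: [1.2, 2.895, 0.003]
ft_force: [0.3, -0.3, 0.4]
grip_width: 0.999
grip_force: 0.0
```

Call:
carry_out --pt "0 0 23 5.1 -29.6 -1 1" --pt "0 0 23 5.1 -29.6 -1 1" --pt "0 0 23 5.1 -29.6 -1 1" --pt "0 0 23 5.1 -29.6 -1 1" --pt "0 0 23 5.1 -29.6 -1 1" --pt "0 0 23 5.1 -29.6 -1 1" --pt "0 0 23 5.1 -29.6 -1 1" --pt "0 0 23 5.1 -29.6 -5 1" --pt "0 0 23 5.1 -29.6 -8 1" --pt "0 0 23 5.1 -29.6 -8 1"

```text
time: 11.1
position: [0.5285, -0.2935, 0.1799]
tool_rot: [-0.598, -3.074, -0.006]
ft_force: [-0.9, -0.1, -0.2]
grip_width: 0.999
grip_force: 0.0
```

```bash
python3 look.py pics/l4.png .533 -.295 .146; python3 - <<'E'
from h import *
from bench import ctrl
import cv2
im=ctrl.get_image("side");p=im["pixels"][:,:,::-1]
a=cv2.imread("pics/l4.png")
c=np.int32(proj(im,[.48,0,.12])[0]);e=cv2.resize(p[c[1]-75:c[1]+75,c[0]-60:c[0]+60],None,fx=3.3,fy=3.3,interpolation=cv2.INTER_CUBIC)
a[:,:396]=e[:a.shape[0],:396];cv2.imwrite("pics/l4.png",a)
E
```

```text
[ 0.52854326 -0.29346428  0.17990208] [-0.59783145 -3.07449155 -0.00610478] [ 0.89  0.3  -0.51  1.6   0.15  1.29  1.54] [-0.87 -0.14 -0.19]
top 357 129
side 296 52
```

View pics/l4.png

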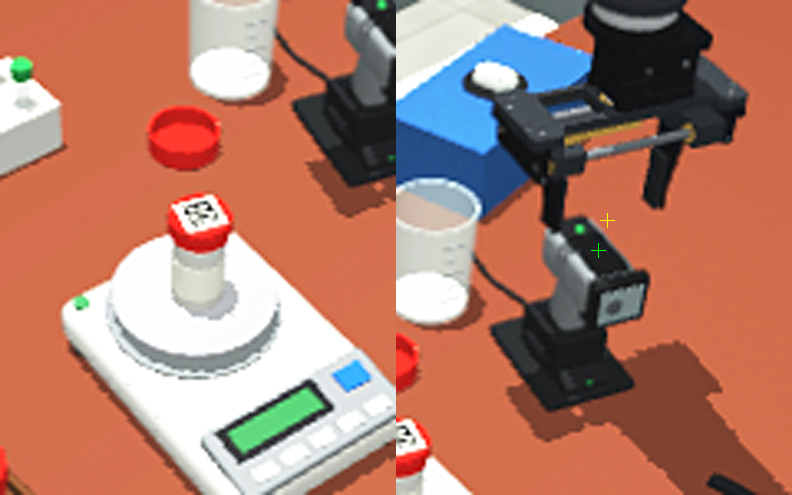

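The jar stands on the middle of the pan. The fingertips (553,222) and (657,205) straddle the scanner head (595,245). Descending.

Call:
carry_out --pt "0 0 0 0.1 0.1 -0.5 1" --pt "0 0 0 0.1 0.1 -2 1" --pt "0 0 0 0.1 0.1 -4 1" --pt "0 0 0 0.1 0.1 -4 1"

```text
time: 11.65
position: [0.531, -0.2935, 0.1426]
tool_rot: [-0.599, -3.079, -0.003]
ft_force: [-0.8, -0.2, -0.3]
grip_width: 1.001
grip_force: 0.0
```

Call:
carry_out --pt "0 0 0 0.2 0 -1.5 1" --pt "0 0 0 0.2 0 -3 1" --pt "0 0 0 0.2 0 -3.5 1" --pt "0 0 0 0.2 0 -3.5 1" --pt "0 0 0 0.2 0 -3.5 0.7" --pt "0 0 0 0.2 0 -3.5 0.5" --pt "0 0 0 0.2 0 -3.5 0.3" --pt "0 0 0 0.2 0 -3.5 0.3" --pt "0 0 0 0.2 0 -3.5 0.3" --pt "0 0 0 0.2 0 -3.5 0.3" --pt "0 0 0 0.2 0 -3.5 0.3" --pt "0 0 0 0.2 0 -3.5 0.3" --squeeze 50

```text
time: 12.85
position: [0.5349, -0.2944, 0.1107]
tool_rot: [0.6, 3.084, -0.0]
ft_force: [-0.6, -0.1, 0.7]
grip_width: 0.547
grip_force: 49.9
```

Call:
carry_out --pt "0 0 0 0 0 0.5 0.3" --pt "0 0 0 0 0 1.5 0.3" --pt "0 0 0 0 0 3 0.3" --pt "0 0 0 0 0 5 0.3" --pt "0 0 0 0 0 7 0.3" --pt "0 0 0 0 0 9 0.3" --pt "0 0 0 0 0 11.5 0.3" --pt "0 0 0 0 0 14 0.3" --pt "0 0 0 0 0 16.5 0.3" --pt "0 0 0 0 0 18 0.3" --pt "0 0 0 0 0 19 0.3" --pt "0 0 0 0 0 19 0.3"

```text
time: 14.05
position: [0.5354, -0.2944, 0.3021]
tool_rot: [0.6, 3.082, -0.001]
ft_force: [-0.4, 0.4, -2.3]
grip_width: 0.549
grip_force: 49.9
```

Scanner out. Next, swing over behind the balance with the nose toward the robot, still level.

Call:
carry_out --pt "0 0 3 1 -0.5 1 0.3" --pt "0 0 6 3 1 3 0.3" --pt "0 0 9 5 4 4 0.3" --pt "0 0 12 7 8 4 0.3" --pt "0 0 15 9 12 4 0.3" --pt "0 0 18 10 16 4 0.3" --pt "0 0 20 10 20 4 0.3" --pt "0 0 22 10 24 4 0.3" --pt "0 0 22 10 27 4 0.3" --pt "0 0 22 10 29 4 0.3" --pt "0 0 22 10 29.4 4 0.3" --pt "0 0 22 10 29.4 4 0.3"

```text
time: 15.25
position: [0.6345, -0.0003, 0.3395]
tool_rot: [0.001, -3.14, 0.001]
ft_force: [0.2, -0.9, -2.1]
grip_width: 0.553
grip_force: 49.9
```

Call:
carry_out --pt "0 -2 0 0 0 0 0.3" --pt "0 -5 0 0 0 0 0.3" --pt "0 -9 0 0 0 0 0.3" --pt "0 -14 0 0 0 0 0.3" --pt "0 -19 0 0 0 0 0.3" --pt "0 -24 0 0 0 0 0.3" --pt "0 -29 0 0 0 0 0.3" --pt "0 -34 0 0 0 0 0.3" --pt "0 -39 0 0 0 0 0.3" --pt "0 -43 0 0 0 0 0.3" --pt "0 -45 0 0 0 0 0.3" --pt "0 -45 0 0 0 0 0.3"

```text
time: 16.45
position: [0.6329, -0.002, 0.3382]
tool_rot: [0.002, 2.36, -0.001]
ft_force: [-0.0, -0.4, -2.7]
grip_width: 0.548
grip_force: 49.9
```

```bash
cat > fin.py <<'E'
from h import *
from bench import ctrl
s=ctrl.get_state();Rt=R.from_rotvec(s["tool_rot"]).as_matrix()
print(s["position"],s["joint_positions"].round(2),"\n",Rt.round(3))
# scanner axes from tool: z_s=-tool z ; y_s=+-tool y; x_s = y_s x z_s
z=-Rt[:,2];y=Rt[:,1]*(-1 if Rt[1,1]>0 else 1);x=np.cross(y,z)
o=s["position"]+.014*z;w=o+.058*x;code=np.array([.482,0,.154])
print("window",w,"nose below level",np.degrees(-np.arcsin(x[2])),"code in window",np.array([x,y,z])@(code-w))
E
python3 fin.py
```

```text
[ 0.63289825 -0.00195683  0.33815596] [ 0.51 -0.3  -0.47  2.03 -0.25  0.6   1.72] 
 [[-0.71   0.002  0.704]
 [ 0.001  1.    -0.001]
 [-0.704 -0.    -0.71 ]]
window [ 0.58186514 -0.00186882  0.30724295] nose below level 44.77554327892668 code in window [ 0.17882736 -0.00170324 -0.03844235]
```

Call:
carry_out --pt "0 0 0 0 0 -1 0.3" --pt "0 0 0 0 0 -2 0.3" --pt "0 0 0 0 0.1 -3.5 0.3" --pt "0 0 0 0 0.1 -5 0.3" --pt "0 0 0 -0.5 0.2 -6.5 0.3" --pt "0 0 0 -1.2 0.2 -7.5 0.3" --pt "0 0 0 -2 0.2 -8 0.3" --pt "0 0 0 -2.7 0.2 -8.2 0.3" --pt "0 0 0 -2.9 0.2 -8.3 0.3" --pt "0 0 0 -2.9 0.2 -8.3 0.3" --pt "0 0 0 -2.9 0.2 -8.3 0.3" --pt "0 0 0 -2.9 0.2 -8.3 0.3"

```text
time: 17.65
position: [0.6061, 0.0018, 0.2581]
tool_rot: [0.0, 2.355, 0.0]
ft_force: [0.2, 0.5, -1.2]
grip_width: 0.547
grip_force: 49.9
```

```bash
python3 fin.py; python3 look.py pics/l5.png .53 0 .19
```

```text
[0.60606909 0.00179333 0.25809297] [ 0.35 -0.3  -0.37  2.21 -0.19  0.43  1.67] 
 [[-0.707  0.     0.708]
 [ 0.     1.     0.   ]
 [-0.708  0.    -0.707]]
window [0.55518143 0.00180546 0.22694099] nose below level 45.044214127369614 code in window [0.10332355 0.00183041 0.00025   ]
[0.60606909 0.00179333 0.25809297] [2.18751422e-04 2.35542274e+00 2.77212740e-04] [ 0.35 -0.3  -0.37  2.21 -0.19  0.43  1.67] [ 0.19  0.45 -1.25]
top 245 128
side 222 89
```

View pics/l5.png

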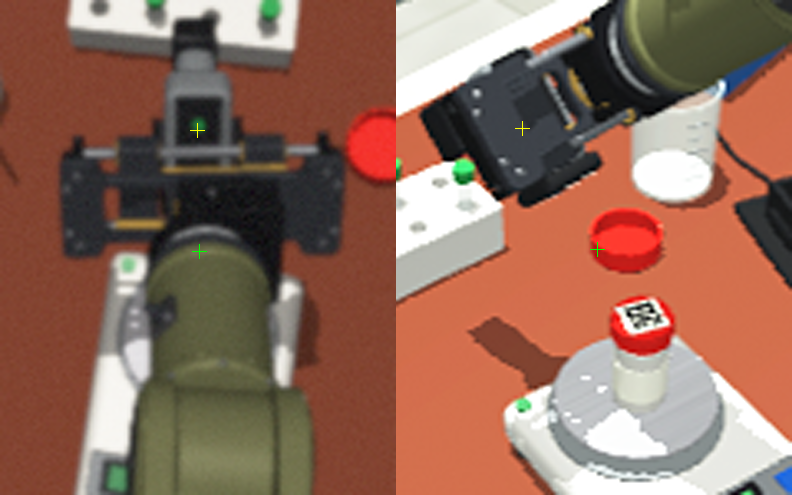

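The side view shows the nose (560,180) aimed at the code (642,316), with the axis midpoint collinear between them. The jar is standing free. I'll let it settle and check that it's still before handing in.

Call:
carry_out --pt "0 0 0 0 0 0 0.3" --pt "0 0 0 0 0 0 0.3" --pt "0 0 0 0 0 0 0.3" --pt "0 0 0 0 0 0 0.3" --pt "0 0 0 0 0 0 0.3"

```text
time: 18.25
position: [0.6058, 0.0017, 0.2576]
tool_rot: [0.001, 2.356, 0.0]
ft_force: [-0.5, -0.5, -2.8]
grip_width: 0.546
grip_force: 49.9
```

```bash
python3 fin.py; python3 -c "
from bench import ctrl
s=ctrl.get_state();print(s['qd'].round(4),s['joint_positions'][1],s['ft_force'],s['grip_force'])"
```

```text
[0.6058404  0.0016666  0.25760699] [ 0.35 -0.3  -0.36  2.21 -0.19  0.43  1.67] 
 [[-0.707  0.     0.707]
 [ 0.     1.     0.   ]
 [-0.707  0.    -0.707]]
window [0.55493091 0.00169197 0.2264907 ] nose below level 45.004034746382615 code in window [0.10282781 0.00173846 0.00031863]
[-0.0002  0.0016 -0.      0.0007  0.0011 -0.0002  0.0006] -0.30012603359604134 [-0.49383775 -0.51224508 -2.82433465] 49.92703563549185
```

```bash
python3 -c "
from bench import ctrl
print(ctrl.close_job())"
```

```text
the job is handed in; nothing more can be done
None
```

I handed the job in at 18.3 s, and no verdict came back. By my estimate, the narrow jar stands free on the middle of the pan. The scanner is held still about 10 cm from its code, nose 45° down and within about 2 mm of the axis. The only doubt is that joint 2 read -0.3001 rad at the end, against its -0.3 limit.

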